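# Snap the loaded drilling jigs shut

## Robot

A 6-joint arm with a two-finger parallel gripper is mounted at the origin on the work surface. World frame = base frame: x ahead of the robot, y to its left, z up, the work surface at z = 0. Lengths are in m, angles in rad, forces in N, time in s.
With the tool pointing down it reaches from about 0.375 to 0.9 m from the base axis. Payload 3.1 kg.
Tool frame: the origin (TCP) lies at the very end of the fingers, on their centre line; the grasp point (between the pads) lies 19 mm behind it; z points along the fingers, y is the direction in which the jaws open and shut (so a half turn about z gives the same grasp; the last joint's range is limited). The gripper opens to 85 mm and grips with 20 to 120 N. Pads are 22 mm wide; open, the fingers measure 114 mm over their backs; the gripper's body (76 mm by 85 mm) begins 54 mm behind the grasp point. The pads swing forward as they close: fully open they stand 13 mm farther back than shut.
Start: joints at [0.967, 0.527, 1.433, -0, 1.181, -0.178], TCP at [0.258, 0.569, 0.231] pointing down, gripper open.
Joint ranges: [-3.08, 3.08], [-0.75, 2.2], [0.22, 2.44], [-1.43, 4.57], [0, 2.65], [-2.85, 2.85]. Speed limits (rad/s): [2.79, 2.79, 3.14, 3.14, 3.14, 3.14].

## Interface

Orientations are given as a unit quaternion [x, y, z, w].
In Python, from station import manip gives the robot as it stands.
- The arm moves only by the tool send_rows, never from a script. Its argument "motion" is a list of rows, each an object with "gripper": the finger opening in mm, from 0 to 85.4; "travel": the shift along the tool's x, y, z in mm, a list of three; "rotation": the turn, a rotation vector about the tool's x, y, z in degrees, a list of three. In form: [{"gripper": gripper, "travel": [x, y, z], "rotation": [ax, ay, az]}, ...]. A call has 1 to 12 rows; each row shifts and turns the commanded pose from where the row before left it, along the tool's axes as they then stand; what a row does not reach is not made up. A row lasts 1/12 s, in which the tool goes at most 41.7 mm and 7.16 degrees, less where a joint would pass 70% of its speed; a pose out of reach is approached as far as the arm can. A call is refused whole if a number of a shift passes 41.7 or a number of a turn 7.16, either way. A call with a gripper value outside its range is refused whole. The fingers move at their own pace and stop on an object; "newtons" is the grip in N (left out, the last holds). Time passes only in rows, so rows that do not move let the fingers close. It gives the time, the measured TCP pose, the force and the opening at its end, in the units of the state.
- manip.sense(): the state, without advancing time (a new reading comes with each control period).
- manip.snapshot(name): name is "scene" or "side" or "wrist"; returns the picture (400x640x3 uint8, red, green, blue); there is no depth.
- manip.calibration(name): a dict with "fx", "fy", "cx", "cy" (pixels), "k1" (the pictures are not rectified: a ray, as slopes to the right and down, at radius r is drawn at 1 + k1 r^2 times it, then the intrinsics apply), "cam_to_world" (4x4, takes a point from camera to world coordinates). Camera axes: x right, y down, z forward; pixel columns grow to the right and rows downward; lengths in m; the calibration is good to about 2 mm. A picture is of the moment at which its call begins: read the wrist's pose just before it. calibration takes no time and is no camera call; for the wrist camera it gives the pose at the moment of the call.
- manip.sign_off(): hands the job in, once; it reports no verdict.
The state is a dict: "t": time; "q": joint angles; "qd": joint speeds; "tau": joint torques, N m; "tcp_pos": TCP position; "tool_rot": TCP orientation; "force": force on the tool from outside, world axes, zero at the start; "ft_torque": the same for the moment, N m; "finger_gap": opening from 0.0 (shut) to 1.0 (fully open).
Only numpy, scipy, OpenCV 4.12 (cv2) and the standard library are available. Lean on these libraries where they do the work, as an engineer would, in place of code of your own. Each camera call takes 0.05 s, during which the arm holds its last target. There are 200 camera calls.

## Task

Three small drilling jigs are bolted to the workshop bench with their hinged guide leaves standing open; two of them have a pine board in place and one is empty. Press the leaf of each loaded jig down flat until its catch holds it shut, and leave the leaf of the empty jig standing open.

Things in the scene. Friction and masses are not known exactly. Their poses are not given: they have to be found in the camera images.
- holed_pad (a point): Leaf of the jig whose pine board (78 x 150 x 18 mm) has a round 26 mm hole in each end; to be shut. Point: top centre of the black rubber press pad (24 x 40 mm) at the leaf's free end. All three: x runs along the leaf from hinge to free edge (16 mm past the point), y along the hinge, z out of its top face. Hinge axis: 100 mm back in x, 5 mm below in z, 36 mm above the bench. Opens upward.
- slotted_pad (a point): Leaf of the jig whose pine board has two 6 mm slots in each end; to be shut. Point and axes as holed_pad. All leaves: aluminium, 111 x 52 x 6 mm, on a fixed grey jig 150 x 84 mm; they start 34 to 52 degrees above level. Shut: z vertical, pad top 41 mm above the bench. Two drill bushes, 18 mm across, stand 5 mm proud 55 mm from the point towards the hinge.
- empty_pad (a point): Leaf of the jig with no board; to be left open. Same leaf, point and axes as holed_pad. On all jigs a light hinge spring lifts an unlatched leaf. Over the last 12 mm of pad travel a sprung roller resists (at most about 10 N on the pad), snaps over with the pad about 5 mm above its shut height, then holds the leaf down on a hard stop.
There are look-alikes about, which are no part of the job. Leave any pink or turquoise look-alike of the part that bears empty_pad alone.

How it is judged:
At the end, for the whole second after the job is handed in: The leaves of both loaded jigs stay shut by their catches, level within 0.12 rad (7 degrees), and the leaf of the empty jig still stands open, more than 0.35 rad (20 degrees) from level (angle between each of holed_pad, slotted_pad's own z axis and vertical below 0.12 rad and angle between empty_pad's own z axis and vertical above 0.35 rad); the robot touches nothing.
It fails at once if the leaf of the empty jig is pushed down to within 0.35 rad (20 degrees) of level (angle between empty_pad's own z axis and vertical below 0.35 rad).
It also fails if it takes over 38 s, if anything falls off the work surface, if the arm or the gripper's body presses on something with over 40 N, if the wrist force passes 120 N, or if a joint passes its speed limit or range.

## Working session

There is one attempt and no reset: what is moved stays moved. The work goes in short steps, Python scripts to look and compute and a tool call to move; the robot and the scene stay as the last step left them, time stands still between calls to the robot, and variables do not carry over. Pictures are saved under pics/ and viewed, about 8 in all and at most 12, crops included, and the job is handed in when it is done.

Besides the shell and the picture viewer there is one more tool, called after "Request:" as name(argument=value, ...) on one line, values as JSON. send_rows: Moves the arm, as the interface text tells. Its arguments: {"type":"object","properties":{"motion":{"type":"array","items":{"type":"object","properties":{"gripper":{"type":"number"},"travel":{"type":"array","items":{"type":"number"}},"rotation":{"type":"array","items":{"type":"number"}}}}},"newtons":{"type":"number"}},"required":["motion"]}

```bash
mkdir -p pics; python3 - <<'E'
from station import manip
import cv2
for n in("scene","side","wrist"):
    c=manip.calibration(n); print(n,{k:(v if k!="cam_to_world" else [[round(float(x),4) for x in r] for r in v]) for k,v in c.items()})
    cv2.imwrite(f"pics/{n}0.png",manip.snapshot(n)[:,:,::-1])
s=manip.sense();print(s)
E
```

```text
scene {'fx': 422.3440015349299, 'fy': 422.3440015349299, 'cx': 317.5932416476551, 'cy': 203.14916859888118, 'k1': -0.003613172162486443, 'cam_to_world': [[0.428, 0.5397, -0.7249, 1.3502], [0.9036, -0.2399, 0.3549, -0.4324], [0.0176, -0.8069, -0.5904, 0.7657], [0.0, 0.0, 0.0, 1.0]]}
side {'fx': 479.02737073271436, 'fy': 479.02737073271436, 'cx': 304.2054228538358, 'cy': 199.2105967680388, 'k1': -0.03745692655641423, 'cam_to_world': [[0.829, -0.2868, 0.4801, -0.0814], [-0.5588, -0.3883, 0.7328, -0.8461], [-0.0238, -0.8758, -0.4822, 0.6123], [0.0, 0.0, 0.0, 1.0]]}
wrist {'fx': 335.9616986790972, 'fy': 335.9616986790972, 'cx': 317.9431294383745, 'cy': 202.38219217637257, 'k1': -0.018554361010051437, 'cam_to_world': [[0.4137, 0.8662, 0.2804, 0.1868], [0.9104, -0.393, -0.1291, 0.6021], [-0.0017, 0.3087, -0.9512, 0.3725], [0.0, 0.0, 0.0, 1.0]]}
{'t': 0.15, 'q': array([ 9.66519068e-01,  5.28277683e-01,  1.43359494e+00,  1.69643618e-05,
        1.18139746e+00, -1.78502349e-01]), 'qd': array([-0.00175717, -0.00307526, -0.0039063 ,  0.00119055,  0.00028681,
        0.00124479]), 'tau': array([ 3.85086923e-05, -4.42743874e+01, -1.78276134e+01, -2.55002078e-04,
        5.56988292e-03, -7.32258457e-06]), 'tcp_pos': array([0.25780027, 0.5687616 , 0.23054717]), 'tool_rot': array([ 2.11286127e-01,  9.77423894e-01, -7.72301470e-04, -3.27199949e-04]), 'force': array([-0.03410349,  0.67901749, -0.28044621]), 'ft_torque': array([-0.00462043,  0.01587708, -0.04807778]), 'finger_gap': 1.001047703666653}
```

View pics/scene0.png

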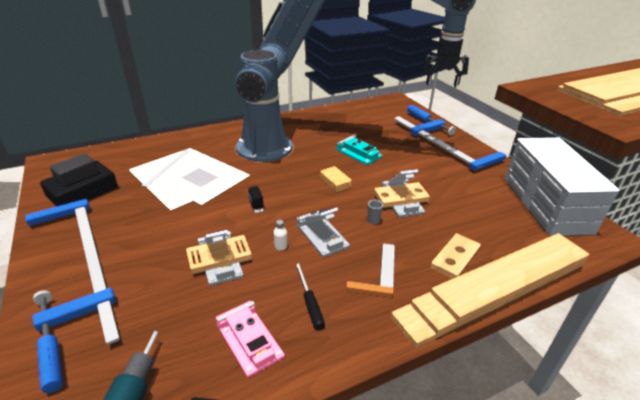

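View pics/side0.png

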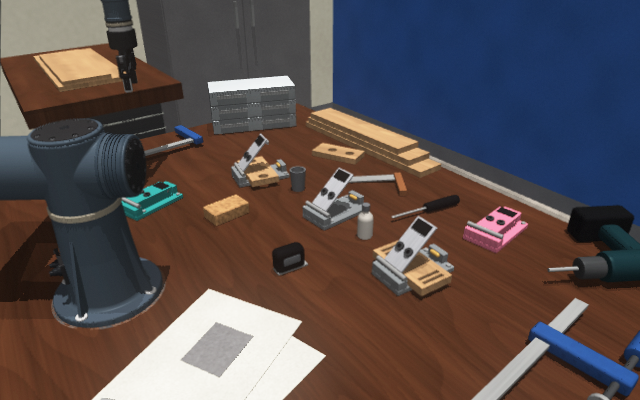

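The scene view shows three grey jigs: one at (218,258) with slots in its board, one at (322,232) with no board, and one at (403,193) with holes in its board. In the side view they're at (412,258), (335,200) and (258,165). The look-alikes are the pink jig at (250,338), the turquoise one at (360,150) and a loose holed board at (456,255). I'll check the choice in a close crop.

```bash
python3 - <<'E'
import cv2,numpy as np
def crop(n,x,y,w=88,h=88):
    c=cv2.imread(f"pics/{n}0.png")[y:y+h,x:x+w]
    return cv2.resize(c,(264,264),interpolation=cv2.INTER_CUBIC)
P=[("scene",175,212),("scene",280,190),("scene",360,150)];Q=[("side",368,208),("side",295,150),("side",220,120)]
cv2.imwrite("pics/m1.png",np.vstack([np.hstack([crop(*a) for a in r]) for r in(P,Q)]))
E
```

```text
(no output)
```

View pics/m1.png

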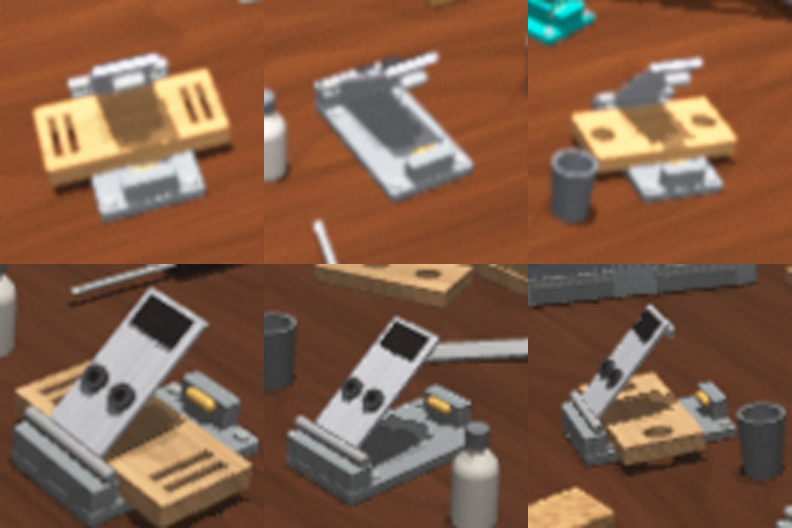

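The crop confirms the choice: the left jig has slots, the middle one has no board and the right one has round holes. All three pads face away from the hinge, towards the scene camera. Next I'll fit hinge position, yaw and angle for each.

```bash
cat >h.py <<'E'
import numpy as np,cv2
from station import manip
from scipy.optimize import least_squares
def proj(n,p,c=None):
    c=c or manip.calibration(n);T=np.linalg.inv(np.array(c["cam_to_world"]));q=np.atleast_2d(p)@T[:3,:3].T+T[:3,3]
    s=q[:,:2]/q[:,2:];s=s*(1+c["k1"]*(s**2).sum(1,keepdims=True))
    return s*[c["fx"],c["fy"]]+[c["cx"],c["cy"]]
def leaf(v,L):  # v: hinge x,y,yaw,theta; L: points in the pad frame
    x,y,a,t=v;L=np.atleast_2d(L)+[100,0,5];u=L[:,0]*np.cos(t)-L[:,2]*np.sin(t);w=L[:,0]*np.sin(t)+L[:,2]*np.cos(t)
    return np.c_[x+(u*np.cos(a)-L[:,1]*np.sin(a))/1e3,y+(u*np.sin(a)+L[:,1]*np.cos(a))/1e3,.036+w/1e3]
PAD=np.array([[12,20,0],[12,-20,0],[-12,-20,0],[-12,20,0]])
PTS=np.vstack([PAD,[[-55,0,5],[-100,0,-5]]])
E
python3 - <<'E'
from h import *
O={"slotted":((368,208-88),[(148,292),(195,322),(178,346),(132,318),(108,383),(69,444)],(.5,-.3)),
"empty":((295-88,150-88),[(396,318),(438,336),(422,360),(380,345),(362,391),(328,444)],(.55,0)),
"holed":((220-176,120-88),[(645,308),(662,322),(652,343),(634,330),(609,371),(583,420)],(.55,.2))}
S={"slotted":(175,212,0),"empty":(280-88,190,0),"holed":(360-176,150,0)}
for k,(o,px,g) in O.items():
    m=np.array(px)/3+o
    r=least_squares(lambda v:(proj("side",leaf(v,PTS))-m).ravel(),[*g,0,.75])
    v=r.x;print(k,np.round(v,3),"deg",np.degrees(v[2:]).round(1),"rms",round(np.sqrt(np.mean(r.fun**2)),2),"pad",leaf(v,[0,0,0]).round(3),"shut",leaf([*v[:3],0],[0,0,0]).round(3))
    print("  scene montage free edge, hinge ends",((proj("scene",leaf(v,[[16,26,0],[16,-26,0],[-100,42,-5],[-100,-42,-5]]))-S[k][:2])*3).round().tolist())
E
```

```text
slotted [ 0.476 -0.304 -0.008  0.692] deg [-0.5 39.7] rms 0.84 pad [[ 0.55  -0.305  0.104]] shut [[ 0.576 -0.305  0.041]]
  scene montage free edge, hinge ends [[164.0, 54.0], [99.0, 71.0], [165.0, 59.0], [70.0, 85.0]]
empty [ 0.493 -0.031  0.086  0.64 ] deg [ 4.9 36.7] rms 1.23 pad [[ 0.57  -0.024  0.1  ]] shut [[ 0.593 -0.022  0.041]]
  scene montage free edge, hinge ends [[437.0, 51.0], [385.0, 69.0], [397.0, 58.0], [320.0, 85.0]]
holed [ 0.44   0.277 -0.074  0.787] deg [-4.2 45.1] rms 0.86 pad [[0.507 0.272 0.11 ]] shut [[0.54  0.27  0.041]]
  scene montage free edge, hinge ends [[700.0, 54.0], [654.0, 63.0], [661.0, 84.0], [591.0, 98.0]]
```

The fits look plausible against the scene view. I'll move above the holed jig with the fingers shut and look from the wrist.

Request:
send_rows(motion=[{"gripper":0,"travel":[-30,-16,-3],"rotation":[0,0,0]},{"gripper":0,"travel":[-30,-16,-3],"rotation":[0,0,0]},{"gripper":0,"travel":[-30,-16,-3],"rotation":[0,0,0]},{"gripper":0,"travel":[-30,-16,-3],"rotation":[0,0,0]},{"gripper":0,"travel":[-30,-16,-3],"rotation":[0,0,0]},{"gripper":0,"travel":[-30,-16,-3],"rotation":[0,0,0]},{"gripper":0,"travel":[-30,-16,-3],"rotation":[0,0,0]},{"gripper":0,"travel":[-30,-16,-3],"rotation":[0,0,0]},{"gripper":0,"travel":[-30,-16,-3],"rotation":[0,0,0]},{"gripper":0,"travel":[-30,-16,-3],"rotation":[0,0,-6.8]},{"gripper":0,"travel":[0,0,0],"rotation":[0,0,-6.8]},{"gripper":0,"travel":[0,0,0],"rotation":[0,0,-6.8]}])

```text
t: 1.15
tcp_pos: [0.4668, 0.2976, 0.2613]
tool_rot: [0.034, 0.999, -0.0, 0.0]
force: [-0.4, -0.2, 0.6]
finger_gap: 0.002
```

Request:
send_rows(motion=[{"gripper":0,"travel":[0,0,0],"rotation":[0,0,0]},{"gripper":0,"travel":[0,0,0],"rotation":[0,0,0]}])

```text
t: 1.32
tcp_pos: [0.4651, 0.2993, 0.261]
tool_rot: [0.037, 0.999, -0.0, -0.0]
force: [0.3, 0.9, -0.3]
finger_gap: -0.001
```

```bash
cat >>h.py <<'E'
V={"slotted":[.476,-.304,-.008,.692],"empty":[.493,-.031,.086,.64],"holed":[.44,.277,-.074,.787]}
def look(k,f):
    s=manip.sense();c=manip.calibration("wrist");im=manip.snapshot("wrist")[:,:,::-1]
    p=proj("wrist",leaf(V[k],PTS),c);print(s["t"],s["tcp_pos"].round(4),p.round().tolist())
    np.save(f"pics/{f}.npy",np.array(c["cam_to_world"]));cv2.imwrite(f"pics/{f}.png",im)
E
python3 -c "
from h import *
look('holed','w1')"
```

```text
1.3167 [0.4651 0.2993 0.261 ] [[313.0, 242.0], [270.0, 242.0], [271.0, 218.0], [313.0, 218.0], [293.0, 177.0], [295.0, 146.0]]
```

View pics/w1.png

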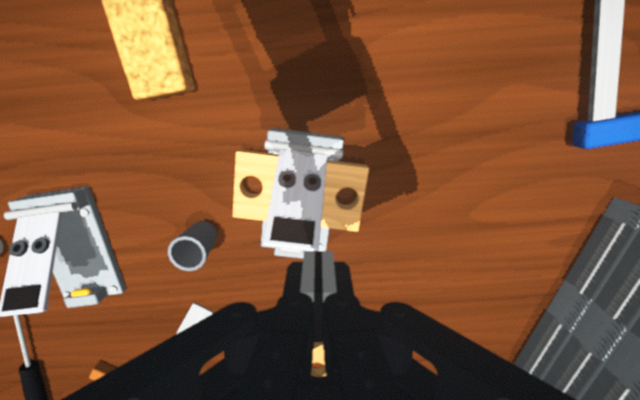

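The wrist view shows the holed jig with its pad at about (293,232), 1–2 px from the prediction, bushes at (300,181) and hinge at about (304,147). That puts its yaw some way off, so I'll refit with both views.

```bash
python3 - <<'E'
from h import *
m1=np.array([(645,308),(662,322),(652,343),(634,330),(609,371),(583,420)])/3+(44,32)
m2=np.array([(312,245),(271,243),(275,219),(315,222),(300,180),(304,147)])
c=dict(manip.calibration("wrist"));c["cam_to_world"]=np.load("pics/w1.npy")
f=lambda v:np.r_[(proj("side",leaf(v,PTS))-m1).ravel(),(proj("wrist",leaf(v,PTS),c)-m2).ravel()]
r=least_squares(f,V["holed"]);v=r.x;print(v.round(4),np.degrees(v[2:]),np.sqrt(np.mean(r.fun**2)),r.fun.reshape(-1,2).round(1).tolist())
s=manip.sense()
R=cv2.Rodrigues(np.zeros(3))[0]
from scipy.spatial.transform import Rotation as Q
R=Q.from_quat(s["tool_rot"]).as_matrix();print(R.round(3).tolist())
for t in (v[3],v[3]/2,.0):
    p=leaf([*v[:3],t],[-2,0,0])[0];print(p.round(4),(R.T@(p-s["tcp_pos"])*1e3).round(1))
E
```

```text
[ 0.4425  0.2853 -0.1743  0.7674] [-9.98439312 43.96900256] 1.0140450216237835 [[1.7, 0.8], [0.8, 0.8], [-1.3, 0.5], [0.1, -0.0], [-0.2, -0.5], [1.0, -2.7], [1.7, 0.9], [-0.1, -1.1], [-0.8, -0.7], [0.6, 0.2], [-0.6, -0.9], [-0.8, 1.0]]
[[-0.997, 0.072, -0.001], [0.072, 0.997, -0.0], [0.001, -0.0, -1.0]]
[0.5085 0.2737 0.1076] [-45.5 -22.6 153.4]
[0.5301 0.2699 0.0773] [-67.3 -24.9 183.7]
[0.539  0.2684 0.041 ] [-76.3 -25.8 220. ]
```

Request:
send_rows(motion=[{"gripper":0,"travel":[-7,-4,23],"rotation":[0,0,0]},{"gripper":0,"travel":[-7,-4,23],"rotation":[0,0,0]},{"gripper":0,"travel":[-7,-4,23],"rotation":[0,0,0]},{"gripper":0,"travel":[-7,-4,23],"rotation":[0,0,0]},{"gripper":0,"travel":[-7,-4,23],"rotation":[0,0,0]},{"gripper":0,"travel":[-7,-3,23],"rotation":[0,0,0]},{"gripper":0,"travel":[-4,0,8],"rotation":[0,0,0]},{"gripper":0,"travel":[-4,0,8],"rotation":[0,0,0]},{"gripper":0,"travel":[-4,-1,8],"rotation":[0,0,0]},{"gripper":0,"travel":[-4,0,8],"rotation":[0,0,0]},{"gripper":0,"travel":[-4,-1,8],"rotation":[0,0,0]},{"gripper":0,"travel":[-4,0,8],"rotation":[0,0,0]}])

```text
t: 2.37
tcp_pos: [0.5303, 0.2704, 0.0756]
tool_rot: [0.035, 0.999, 0.0, 0.001]
force: [0.6, 0.3, 2.1]
finger_gap: 0.001
```

Request:
send_rows(motion=[{"gripper":0,"travel":[-3,0,7],"rotation":[0,0,0]},{"gripper":0,"travel":[-3,-1,7],"rotation":[0,0,0]},{"gripper":0,"travel":[-2,0,7],"rotation":[0,0,0]},{"gripper":0,"travel":[-2,0,6],"rotation":[0,0,0]},{"gripper":0,"travel":[0,0,2],"rotation":[0,0,0]},{"gripper":0,"travel":[0,0,1],"rotation":[0,0,0]}])

```text
t: 2.87
tcp_pos: [0.5391, 0.2681, 0.0445]
tool_rot: [0.035, 0.999, -0.0, -0.0]
force: [-0.2, 0.6, -0.4]
finger_gap: 0.002
```

The force has dropped to zero, so the leaf has probably snapped over. I'll press a little more to find the hard stop.

Request:
send_rows(motion=[{"gripper":0,"travel":[0,0,1.5],"rotation":[0,0,0]},{"gripper":0,"travel":[0,0,1.5],"rotation":[0,0,0]},{"gripper":0,"travel":[0,0,1],"rotation":[0,0,0]},{"gripper":0,"travel":[0,0,0],"rotation":[0,0,0]}])

```text
t: 3.2
tcp_pos: [0.5393, 0.2683, 0.0412]
tool_rot: [0.035, 0.999, -0.0, 0.0]
force: [-0.0, -0.4, -0.5]
finger_gap: -0.004
```

Request:
send_rows(motion=[{"gripper":0,"travel":[0,0,-20],"rotation":[0,0,0]},{"gripper":0,"travel":[0,0,-40],"rotation":[0,0,0]},{"gripper":0,"travel":[0,0,-40],"rotation":[0,0,0]},{"gripper":0,"travel":[0,0,-40],"rotation":[0,0,0]},{"gripper":0,"travel":[0,0,-40],"rotation":[0,0,0]},{"gripper":0,"travel":[0,0,-40],"rotation":[0,0,0]}])

```text
t: 3.7
tcp_pos: [0.5388, 0.2682, 0.2635]
tool_rot: [0.035, 0.999, 0.0, 0.0]
force: [0.6, 0.5, 0.1]
finger_gap: 0.005
```

Request:
send_rows(motion=[{"gripper":0,"travel":[0,-40,0],"rotation":[0,0,0]},{"gripper":0,"travel":[0,-40,0],"rotation":[0,0,0]},{"gripper":0,"travel":[0,-40,0],"rotation":[0,0,0]},{"gripper":0,"travel":[0,-40,0],"rotation":[0,0,0]},{"gripper":0,"travel":[0,-40,0],"rotation":[0,0,0]},{"gripper":0,"travel":[0,-40,0],"rotation":[0,0,0]},{"gripper":0,"travel":[0,-40,0],"rotation":[0,0,0]},{"gripper":0,"travel":[0,-40,0],"rotation":[0,0,0]},{"gripper":0,"travel":[0,-40,0],"rotation":[0,0,0]},{"gripper":0,"travel":[0,-40,0],"rotation":[0,0,0]},{"gripper":0,"travel":[0,-40,0],"rotation":[0,0,0]},{"gripper":0,"travel":[0,-40,0],"rotation":[0,0,0]}])

```text
t: 4.7
tcp_pos: [0.5052, -0.2124, 0.2616]
tool_rot: [0.035, 0.999, -0.0, 0.0]
force: [-0.3, 0.2, 0.5]
finger_gap: -0.004
```

Request:
send_rows(motion=[{"gripper":0,"travel":[0,-40,0],"rotation":[0,0,0]},{"gripper":0,"travel":[0,-40,0],"rotation":[0,0,0]},{"gripper":0,"travel":[0,0,0],"rotation":[0,0,0]},{"gripper":0,"travel":[0,0,0],"rotation":[0,0,0]}])

```text
t: 5.03
tcp_pos: [0.4997, -0.2927, 0.2612]
tool_rot: [0.037, 0.999, -0.0, 0.0]
force: [-0.6, 0.9, -0.2]
finger_gap: 0.0
```

```bash
python3 -c "
from h import *
look('slotted','w2')
a=manip.snapshot('side')[120:208,220:308,::-1];b=cv2.imread('pics/w2.png')
cv2.imwrite('pics/w2b.png',np.hstack([b[100:300,160:460],cv2.resize(a,(200,200))]).repeat(1,0))"
```

```text
5.0333 [ 0.4997 -0.2927  0.2612] [[330.0, 244.0], [289.0, 247.0], [288.0, 223.0], [329.0, 220.0], [306.0, 180.0], [306.0, 147.0]]
```

View pics/w2b.png

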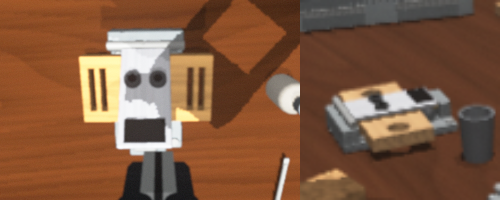

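The right inset shows the holed leaf lying flat. In the wrist view the slotted pad is at (305,231), about 4 px from the prediction, and it lines up with the tool. I'll press it the same way.

Request:
send_rows(motion=[{"gripper":0,"travel":[-7,-2,23],"rotation":[0,0,0]},{"gripper":0,"travel":[-7,-2,23],"rotation":[0,0,0]},{"gripper":0,"travel":[-7,-2,23],"rotation":[0,0,0]},{"gripper":0,"travel":[-7,-2,23],"rotation":[0,0,0]},{"gripper":0,"travel":[-7,-2,23],"rotation":[0,0,0]},{"gripper":0,"travel":[-6,-2,23],"rotation":[0,0,0]},{"gripper":0,"travel":[-4,0,8],"rotation":[0,0,0]},{"gripper":0,"travel":[-4,0,8],"rotation":[0,0,0]},{"gripper":0,"travel":[-4,0,8],"rotation":[0,0,0]},{"gripper":0,"travel":[-4,0,8],"rotation":[0,0,0]},{"gripper":0,"travel":[-4,0,8],"rotation":[0,0,0]},{"gripper":0,"travel":[-4,0,8],"rotation":[0,0,0]}])

```text
t: 6.13
tcp_pos: [0.5651, -0.3068, 0.0757]
tool_rot: [0.035, 0.999, -0.0, 0.001]
force: [-1.1, 1.2, 1.7]
finger_gap: 0.003
```

Request:
send_rows(motion=[{"gripper":0,"travel":[-3,0,7],"rotation":[0,0,0]},{"gripper":0,"travel":[-3,0,7],"rotation":[0,0,0]},{"gripper":0,"travel":[-2,0,7],"rotation":[0,0,0]},{"gripper":0,"travel":[-1,0,6],"rotation":[0,0,0]},{"gripper":0,"travel":[0,0,2],"rotation":[0,0,0]},{"gripper":0,"travel":[0,0,1],"rotation":[0,0,0]}])

```text
t: 6.63
tcp_pos: [0.5732, -0.3076, 0.0446]
tool_rot: [0.035, 0.999, 0.0, -0.0]
force: [-0.2, 0.3, 0.1]
finger_gap: 0.0
```

Request:
send_rows(motion=[{"gripper":0,"travel":[0,0,1.5],"rotation":[0,0,0]},{"gripper":0,"travel":[0,0,1.5],"rotation":[0,0,0]},{"gripper":0,"travel":[0,0,1],"rotation":[0,0,0]},{"gripper":0,"travel":[0,0,0],"rotation":[0,0,0]}])

```text
t: 6.97
tcp_pos: [0.5732, -0.3075, 0.0411]
tool_rot: [0.035, 0.999, 0.0, -0.0]
force: [-0.0, -0.6, -0.7]
finger_gap: 0.002
```

Request:
send_rows(motion=[{"gripper":0,"travel":[0,0,-20],"rotation":[0,0,0]},{"gripper":0,"travel":[0,0,-40],"rotation":[0,0,0]},{"gripper":0,"travel":[0,0,-40],"rotation":[0,0,0]},{"gripper":0,"travel":[0,0,-40],"rotation":[0,0,0]},{"gripper":0,"travel":[0,0,-40],"rotation":[0,0,0]},{"gripper":0,"travel":[0,0,-40],"rotation":[0,0,0]},{"gripper":0,"travel":[0,0,0],"rotation":[0,0,0]},{"gripper":0,"travel":[0,0,0],"rotation":[0,0,0]}])

```text
t: 7.63
tcp_pos: [0.5747, -0.3085, 0.2654]
tool_rot: [0.035, 0.999, -0.002, 0.003]
force: [-0.2, 0.3, -0.6]
finger_gap: 0.0
```

```bash
python3 -c "
from h import *
a=manip.snapshot('side')[100:320,200:480,::-1]
cv2.imwrite('pics/end.png',cv2.resize(a,None,fx=2.5,fy=2.5,interpolation=2))"
```

```text
(no output)
```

View pics/end.png

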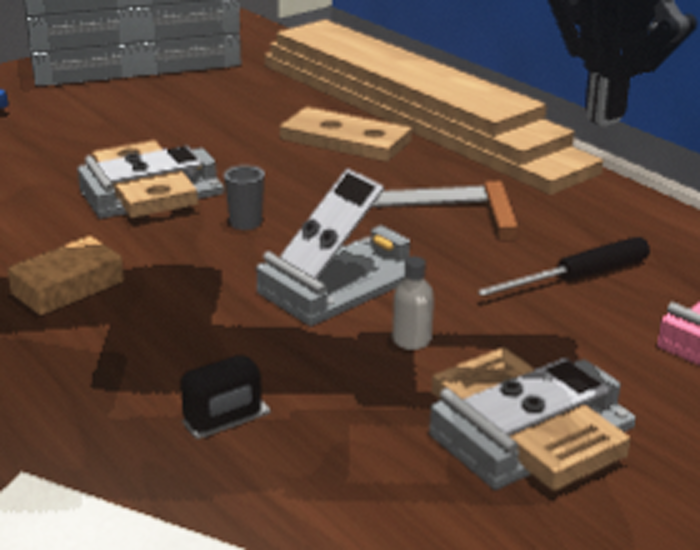

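The picture shows both loaded leaves flat, at (140,160) and (535,395), and the empty one still open at (325,225). The gripper is clear of everything.

```bash
python3 -c "
from station import manip
print(manip.sign_off())"
```

```text
the job is handed in; nothing more can be done
None
```

I pressed the leaves of both loaded jigs (holed and slotted boards) shut with closed fingers and left the empty jig alone. The job was handed in at about 7.7 s of the 38 s allowed.

- **Leaves:** after I lifted off, the side view showed both loaded leaves lying flat, the empty leaf open at roughly its original angle, and the gripper clear at about 0.265 m. I judged the flatness from the picture and did not measure the angles.
- **Catches:** on both leaves I pressed to a fingertip height of 41 mm, the stated shut height. Contact force was about 2 N on the way down and had dropped to near zero by 45 mm. No push-back from the hard stop showed, so the evidence that the catches hold is that both leaves stayed down after release.
- **Disagreement:** my first single-view fit put the holed jig's yaw at −4°, but the two-view fit gave −10°. I used the second. The slotted pad was about 3 mm off its first estimate and I corrected for that.

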